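# Rearrange three spindles on their run-out V-stands

## Task

After cleaning, the three ground spindles were laid back on the wrong V-stands for the run-out check. Put each one on the stand whose vees fit it (thinnest in the smallest vees, thickest in the largest metal vees), lying down in both vees with its collar between the jaws; the wooden rest is free for parking one on the way. Set them down rather than let them fall, never lay one on the bench, and leave the jar and the caliper where they are.

Things in the scene. Friction and masses are not known exactly. Their poses are not given: they have to be found in the camera images.
- spindle_small: The thinnest of three steel spindles, lying level: a bright round shaft 14 mm thick, 120 mm long, with a dark collar 20 mm across and 50 mm long round its middle (grip it there from above, fingers closing across the shaft); about 0.15 kg. Origin on the axis at mid-length, x along the shaft (z anywhere round it). Either way round is right.
- spindle_medium: The middle-sized of three steel spindles, lying level: a bright round shaft 22 mm thick, 128 mm long, with a dark collar 30 mm across and 50 mm long round its middle (grip it there from above, fingers closing across the shaft); about 0.3 kg. Origin on the axis at mid-length, x along the shaft (z anywhere round it). Either way round is right.
- spindle_large: The thickest of three steel spindles, lying level: a bright round shaft 30 mm thick, 136 mm long, with a dark collar 40 mm across and 50 mm long round its middle (grip it there from above, fingers closing across the shaft); about 0.55 kg. Origin on the axis at mid-length, x along the shaft (z anywhere round it). Either way round is right.
- stand_small: Fixed V-stand for the small spindle: dark base 100 x 54 x 12 mm; two upright grey metal jaws, 38 mm wide, inner faces at x = -33 and 33 mm, 12 mm thick, tops at z = 60 mm, each with a 90 degree vee 21 mm wide at the top. A shaft of diameter d lies in them with its axis at z = 49.5 + 0.707 d mm (its own: 59). Origin on the bench under its middle; x along the vees' line, y across, z up.
- stand_medium: Fixed V-stand for the medium spindle: dark base 100 x 71 x 12 mm; two upright grey metal jaws, 55 mm wide, inner faces at x = -33 and 33 mm, 12 mm thick, tops at z = 60 mm, each with a 90 degree vee 33 mm wide at the top. A shaft of diameter d lies in them with its axis at z = 43.5 + 0.707 d mm (its own: 59). Origin on the bench under its middle; x along the vees' line, y across, z up.
- stand_large: Fixed V-stand for the large spindle: dark base 100 x 88 x 12 mm; two upright grey metal jaws, 72 mm wide, inner faces at x = -33 and 33 mm, 12 mm thick, tops at z = 60 mm, each with a 90 degree vee 45 mm wide at the top. A shaft of diameter d lies in them with its axis at z = 37.5 + 0.707 d mm (its own: 59). Origin on the bench under its middle; x along the vees' line, y across, z up.
- parking_rest: Fixed wooden V-rest, empty at the start, takes any spindle: base 100 x 88 x 12 mm; two upright wooden jaws 72 mm wide, inner faces at x = -33 and 33 mm, 12 mm thick, tops at z = 60 mm, 90 degree vees 45 mm wide at the top. A shaft of diameter d lies with its axis at z = 37.5 + 0.707 d mm. Origin on the bench under its middle; x along the vees' line, y across, z up.
- parts_jar: Small glass jar with a black lid, 45 mm across and 56 mm high, standing loose among the work: not to be moved. Origin at the centre of its underside.
- caliper: Digital caliper lying flat on the bench, 180 x 62 x 12 mm: not to be moved. Origin near its middle on the bench, y along the beam.

How it is judged:
At the end, for the whole second after the job is handed in: Each spindle lies released and at rest in both vees of its own stand: collar between the jaws (within 12 mm of the middle along the stand), axis within 5 mm of the line of the vees sideways, within 4 mm of its seated height, and in line with the vees within 0.06 rad (x of spindle_small in the frame of stand_small between -0.012 and 0.012 m and y of spindle_small in the frame of stand_small between -0.005 and 0.005 m and z of spindle_small in the frame of stand_small between 0.0554 and 0.0634 m and angle between the x axis of spindle_small and the x axis of stand_small, either way round below 0.06 rad and linear speed of each of spindle_small, spindle_medium, spindle_large below 0.02 m/s and contact force between each of spindle_small, spindle_medium, spindle_large and the fingers below 0.1 N and x of spindle_medium in the frame of stand_medium between -0.012 and 0.012 m and y of spindle_medium in the frame of stand_medium between -0.005 and 0.005 m and z of spindle_medium in the frame of stand_medium between 0.0551 and 0.0631 m and angle between the x axis of spindle_medium and the x axis of stand_medium, either way round below 0.06 rad and x of spindle_large in the frame of stand_large between -0.012 and 0.012 m and y of spindle_large in the frame of stand_large between -0.005 and 0.005 m and z of spindle_large in the frame of stand_large between 0.0547 and 0.0627 m and angle between the x axis of spindle_large and the x axis of stand_large, either way round below 0.06 rad); the robot touches nothing.
It fails at once if a spindle lies on the bench or on a stand's foot (height (world z) of any of spindle_small, spindle_medium, spindle_large below 0.035 m).
It fails at once if a spindle is let fall (by more than about 2 cm) ((linear speed of spindle_small above 0.65 m/s and contact force between spindle_small and the fingers below 0.1 N) or (linear speed of spindle_medium above 0.65 m/s and contact force between spindle_medium and the fingers below 0.1 N) or (linear speed of spindle_large above 0.65 m/s and contact force between spindle_large and the fingers below 0.1 N)).
It fails at once if the jar is moved by more than 3 cm (distance of parts_jar from where it was at the start of the episode above 0.03 m).
It fails at once if the caliper is moved by more than 3 cm (distance of caliper from where it was at the start of the episode above 0.03 m).
It also fails if it takes over 120 s, if anything falls off the work surface, if the arm or the gripper's body presses on something with over 40 N, if the wrist force passes 120 N, or if a joint passes its speed limit or range.

## Robot

A 6-joint arm with a two-finger parallel gripper is mounted at the origin on a cart in front of the work surface, level with it; the furniture and walls round the work are solid. World frame = base frame: x ahead of the robot, y to its left, z up, the work surface at z = 0. Lengths are in m, angles in rad, forces in N, time in s.
With the tool pointing down it reaches from about 0.225 to 0.875 m from the base axis. Payload 3.4 kg.
Tool frame: the origin (TCP) lies at the very end of the fingers, on their centre line; the grasp point (between the pads) lies 19 mm behind it; z points along the fingers, y is the line along which they close (so a half turn about z gives the same grasp; the last joint's range is limited). The gripper opens to 85 mm and grips with 20 to 120 N. Pads are 22 mm wide; open, the fingers measure 114 mm over their backs; the gripper's body (76 mm by 85 mm) begins 54 mm behind the grasp point. The pads swing forward as they close: fully open they stand 13 mm farther back than shut.
Start: joints at [1.047, 0.276, 1.505, -0, 1.361, -0.121], TCP at [0.225, 0.529, 0.231] pointing down, gripper open.
Joint ranges: [-2.89, 2.89], [-0.75, 2.08], [0.22, 2.7], [-1.18, 4.32], [0.11, 2.71], [-2.7, 2.7]. Speed limits (rad/s): [2.57, 2.57, 3.14, 3.14, 3.14, 3.14].

## Interface

Orientations are given as a rotation vector (axis times angle).
In Python, from bench import telemetry, eyes, env gives the robot as it stands.
- The arm moves only by the tool move_arm, never from a script. Its arguments are lists of equal length, an entry for each row: "offset": the shift along the tool's x, y, z in units of 40 mm (1.0 is 40 mm), a list of three; "turn": the turn about the tool's z in units of 6 degrees (1.0 is 6 degrees); "fingers": the finger opening in mm, from 0 to 85.4. In form: {"offset": [[dx, dy, dz], ...], "turn": [turn, ...], "fingers": [fingers, ...]}. A call has 1 to 5 rows; each row shifts and turns the commanded pose from where the row before left it, along the tool's axes as they then stand; what a row does not reach is not made up. A row lasts 1/10 s, in which the tool goes at most 50 mm and 8.59 degrees, less where a joint would pass 70% of its speed; a pose out of reach is approached as far as the arm can. A call is refused whole if a number of a shift passes 1 or a number of a turn 1, either way. A call with a gripper value outside its range is refused whole. The fingers move at their own pace and stop on an object; "force" is the grip in N (left out, the last holds). Time passes only in rows, so rows that do not move let the fingers close. It gives the time, the measured TCP pose, the force, the opening and the grip force at its end, in the units of the state.
- telemetry.sense(): the state, without advancing time (a new reading comes with each control period).
- eyes.capture(name): name is "scene" or "top" or "wrist"; returns the picture (400x640x3 uint8, red, green, blue); there is no depth.
- eyes.get_calibration(name): a dict with "camera_matrix" (3x3 intrinsics, pixels), "k1" (the pictures are not rectified: a ray, as slopes to the right and down, at radius r is drawn at 1 + k1 r^2 times it, then the intrinsics apply), "R" (3x3) and "t" (3): a world point X has camera coordinates R X + t; the wrist camera has in their place "mount" (4x4, takes a point from camera to tool coordinates, whose origin is the TCP and whose axes are the flange's). Camera axes: x right, y down, z forward; pixel columns grow to the right and rows downward; lengths in m; the calibration is good to about 2 mm. A picture is of the moment at which its call begins: read the wrist's pose just before it. get_calibration takes no time and is no camera call.
- env.hand_in(): hands the job in; it is judged then, once.
The state is a dict: "time_s": time; "qpos": joint angles; "qvel": joint speeds; "joint_torque": joint torques, N m; "tcp_pos": TCP position; "tcp_rot": TCP orientation; "wrist_force": force on the tool from outside, world axes, zero at the start; "wrist_torque": the same for the moment, N m; "gripper_width": finger opening in m; "grip_force": force on a finger pad.
Only numpy, scipy, OpenCV 4.12 (cv2) and the standard library are available. Lean on these libraries where they do the work, as an engineer would, in place of code of your own. Each camera call takes 0.05 s, during which the arm holds its last target. There are 200 camera calls.

## Working session

There is one attempt and no reset: what is moved stays moved. The work goes in short steps, Python scripts to look and compute and a tool call to move; the robot and the scene stay as the last step left them, time stands still between calls to the robot, and variables do not carry over. Pictures are saved under pics/ and viewed, at most 14 in all, crops included, and the job is handed in when it is done.

Besides the shell and the picture viewer there is one more tool, called after "Call:" as name(argument=value, ...) on one line, values as JSON. move_arm: Moves the arm, as the interface text tells. Its arguments: {"type":"object","properties":{"offset":{"type":"array","items":{"type":"array","items":{"type":"number"}}},"turn":{"type":"array","items":{"type":"number"}},"fingers":{"type":"array","items":{"type":"number"}},"force":{"type":"number"}},"required":["offset","turn","fingers"]}

```bash
mkdir -p pics; python3 - <<'E'
from bench import telemetry, eyes, env
import cv2
s=telemetry.sense(); print(s)
for n in("top","scene"):
    im=eyes.capture(n); cv2.imwrite(f"pics/{n}0.png",im[:,:,::-1]); print(n,eyes.get_calibration(n))
print(eyes.get_calibration("wrist"))
E
```

```text
{'time_s': 0.0, 'qpos': array([ 1.04703912e+00,  2.76603800e-01,  1.50616936e+00, -1.71159047e-05,
        1.36073445e+00, -1.21020433e-01]), 'qvel': array([ 0.00069574,  0.0013162 ,  0.00109925,  0.00071138, -0.00022186,
        0.00028167]), 'joint_torque': array([ 1.84158052e-03, -4.16775584e+01, -2.45805556e+01, -4.12505358e-05,
        1.10430308e-02, -1.66615376e-05]), 'tcp_pos': array([0.22510366, 0.52849808, 0.23042029]), 'tcp_rot': array([-6.28226799e-01, -3.07753396e+00,  2.86082313e-03]), 'wrist_force': array([ 0.53924426, -0.01113776,  0.17985762]), 'wrist_torque': array([-0.00409068, -0.01560808, -0.0234293 ]), 'grip_force': 0.0, 'gripper_width': 0.08544349088477493}
top {'camera_matrix': array([[504.15443023,   0.        , 317.7043227 ],
       [  0.        , 504.15443023, 200.69182132],
       [  0.        ,   0.        ,   1.        ]]), 'k1': -0.04868472638445085, 'R': array([[ 0.02293185, -0.99971956,  0.00591015],
       [-0.98811658, -0.02356363, -0.15188936],
       [ 0.15198602, -0.00235682, -0.98837983]]), 't': array([-0.01506143,  0.57433867,  1.20545848])}
sc
[... 261 characters left out ...]
     [-0.33614839, -0.59154698, -0.73285499],
       [ 0.37006554,  0.63258771, -0.680356  ]]), 't': array([-0.4725454 ,  0.26105986,  0.93460476])}
{'camera_matrix': array([[298.22109628,   0.        , 315.2571201 ],
       [  0.        , 298.22109628, 196.63769249],
       [  0.        ,   0.        ,   1.        ]]), 'k1': -0.05515938965120038, 'mount': array([[ 5.19892119e-04, -9.51490610e-01, -3.07677345e-01,
         7.87084485e-02],
       [ 9.99999448e-01,  2.13642235e-04,  1.02904311e-03,
         1.92646015e-04],
       [-9.13391980e-04, -3.07677710e-01,  9.51490196e-01,
        -1.42540847e-01],
       [ 0.00000000e+00,  0.00000000e+00,  0.00000000e+00,
         1.00000000e+00]])}
```

View pics/top0.png

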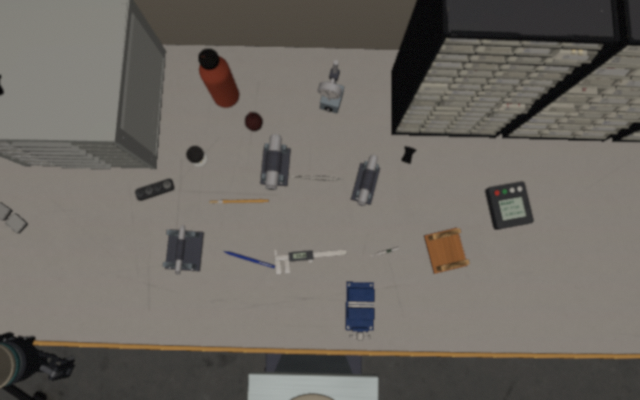

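View pics/scene0.png

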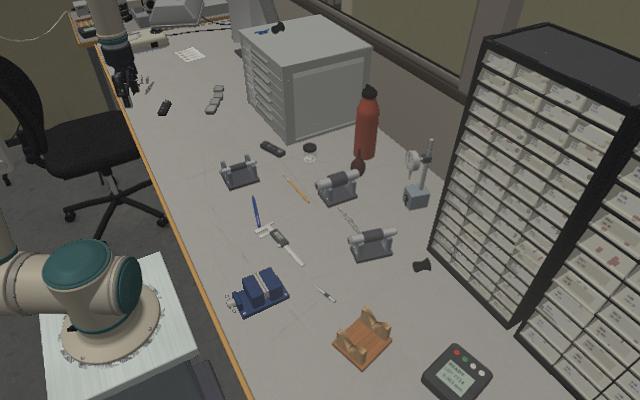

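The top view shows stands at (183,250), (275,163) and (366,182), the wooden rest at (446,250), the jar at (197,155) and the caliper at about (310,256). The scene view confirms this. Next I'll enlarge the stands.

```bash
python3 - <<'E'
import cv2,numpy as np
im=cv2.imread("pics/top0.png")
c=[]
for (x,y) in((150,215),(245,128),(331,147),(411,215)):
    c.append(cv2.convertScaleAbs(cv2.resize(im[y:y+70,x:x+70],(400,300) if 0 else (350,350),interpolation=cv2.INTER_CUBIC),alpha=1.6))
o=np.vstack([np.hstack(c[:2]),np.hstack(c[2:])])
o=cv2.resize(o,(600,600))
cv2.imwrite("pics/crop0.png",o)
E
```

```text
(no output)
```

View pics/crop0.png

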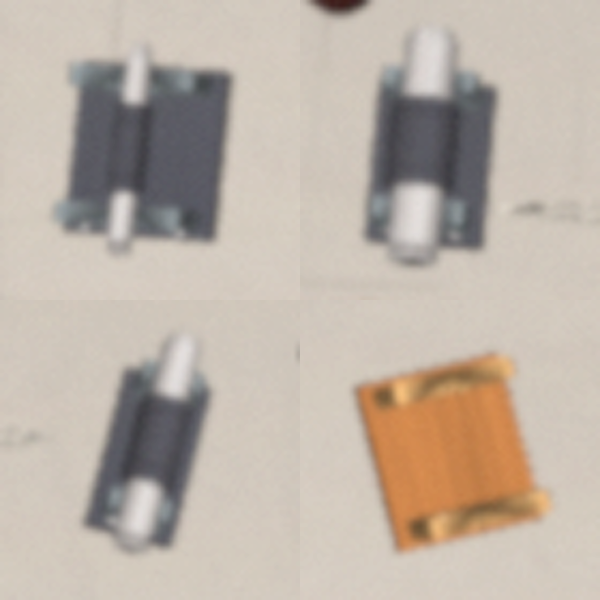

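Left is the large stand holding the small spindle, middle is the medium stand holding the large one, and right is the small stand holding the medium one. That gives the order: small to the rest, large to the large stand, medium to the medium stand, small to the small stand. I'll work out rough poses now and refine them with the wrist camera.

```bash
cat > h.py <<'E'
import numpy as np, cv2
from scipy.spatial.transform import Rotation as R
from bench import telemetry, eyes, env
def cam(name,s=None):
    c=eyes.get_calibration(name); K=c["camera_matrix"]; D=np.array([c["k1"],0,0,0])
    if name!="wrist": return K,D,c["R"],c["t"]
    s=s or telemetry.sense()
    Rw=R.from_rotvec(s["tcp_rot"]).as_matrix(); M=c["mount"]
    Rc=Rw@M[:3,:3]; p=Rw@M[:3,3]+s["tcp_pos"]
    return K,D,Rc.T,-Rc.T@p
def ray(c,uv,z):
    K,D,Rm,t=c; n=cv2.undistortPoints(np.float64(uv).reshape(-1,1,2),K,D).reshape(-1,2)
    d=np.c_[n,np.ones(len(n))]@Rm; o=-Rm.T@t
    return o+d*((z-o[2])/d[:,2])[:,None]
def proj(c,X):
    K,D,Rm,t=c
    return cv2.projectPoints(np.float64(X).reshape(-1,1,3),cv2.Rodrigues(Rm)[0],t,K,D)[0].reshape(-1,2)
def ax2(yaw): return np.array([np.cos(yaw),np.sin(yaw)])
def go(x,y,z=None,yaw=None,s=None):
    """needed shift in tool axes (units) and turn (units) to TCP x,y,z with tool x along yaw (mod pi)"""
    s=s or telemetry.sense(); Rw=R.from_rotvec(s["tcp_rot"]).as_matrix(); p=s["tcp_pos"]
    cur=np.arctan2(Rw[1,0],Rw[0,0]); z=p[2] if z is None else z
    d=Rw.T@(np.array([x,y,z])-p)/0.04
    dy=0 if yaw is None else (yaw-cur+np.pi/2)%np.pi-np.pi/2
    print("t",round(s["time_s"],2),"tcp",p.round(4),"yaw",round(cur,4),"q6",s["qpos"][5].round(2),"tilt",Rw[:2,2].round(4),"shift(u)",d.round(3),"turn(u)",round(-dy/np.radians(6),3))
E
python3 - <<'E'
from h import *
c=cam("top"); z=.059
def pts(o,l): return np.array([[o[0]+a/4.286,o[1]+b/4.286] for a,b in l])
for n,o,l,z in(("L small",(150,215),[(140,45),(118,250)],.05),("M large",(245,128),[(133,30),(110,255)],.065),("S med",(331,147),[(180,35),(135,245)],.062),("rest",(411,215),[(57,88),(200,55),(233,215),(100,250)],.012),("L",(150,215),[(82,65),(232,72),(215,240),(68,230)],.012)):
    P=ray(c,pts(o,l),z); m=P.mean(0); d=P[0]-P[-1]
    print(n,m.round(4),"len",np.linalg.norm(d).round(3),"yaw",np.arctan2(d[1],d[0]).round(3))
go(0,0)
E
```

```text
L small [0.4459 0.3307 0.05  ] len 0.117 yaw -0.046
M large [0.6676 0.11   0.065 ] len 0.133 yaw -0.063
S med [ 0.6275 -0.1236  0.062 ] len 0.126 yaw -0.199
rest [ 0.4606 -0.326   0.012 ] len 0.097 yaw 0.255
L [0.4455 0.3289 0.012 ] len 0.097 yaw -0.02
t 0.1 tcp [0.2252 0.5286 0.2305] yaw 2.7388 q6 -0.12 tilt [-0.0008 -0.0014] shift(u) [-1.0000e-03 -1.4363e+01  2.4000e-02] turn(u) 0.0
```

```bash
python3 - <<'E'
from h import *
go(.446,.330,.21,-.046)
E
```

```text
t 0.1 tcp [0.2252 0.5286 0.2305] yaw 2.7388 q6 -0.12 tilt [-0.0008 -0.0014] shift(u) [-7.025 -2.402  0.516] turn(u) -3.407
```

Call:
move_arm(offset=[[-0.88,-0.3,0.06],[-0.88,-0.3,0.06],[-0.88,-0.3,0.06],[-0.88,-0.3,0.06],[-0.88,-0.3,0.06]], turn=[0,0,0,0,0], fingers=[85,85,85,85,85])

```text
time_s: 0.6
tcp_pos: [0.3645, 0.4036, 0.2189]
tcp_rot: [-0.628, -3.078, 0.001]
wrist_force: [0.3, -0.1, 0.2]
gripper_width: 0.0852
grip_force: 0.0
```

Call:
move_arm(offset=[[-0.88,-0.3,0.06],[-0.88,-0.3,0.06],[-0.88,-0.3,0.06],[0,0,0],[0,0,0]], turn=[0,0,0,-1,-1], fingers=[85,85,85,85,85])

```text
time_s: 1.1
tcp_pos: [0.4476, 0.329, 0.2113]
tcp_rot: [-0.301, -3.126, 0.001]
wrist_force: [-1.1, -0.1, 0.0]
gripper_width: 0.0847
grip_force: 0.0
```

Call:
move_arm(offset=[[0,0,0],[0,0,0],[0,0,0]], turn=[-1,-0.4,0], fingers=[85,85,85])

```text
time_s: 1.4
tcp_pos: [0.4466, 0.3301, 0.2116]
tcp_rot: [-0.074, -3.14, 0.001]
wrist_force: [0.1, -0.2, 0.6]
gripper_width: 0.0849
grip_force: 0.0
```

```bash
cat > look.py <<'E'
import sys
from h import *
# look.py name : save wrist picture and its state
import pickle
s=telemetry.sense(); im=eyes.capture("wrist"); cv2.imwrite(f"pics/{sys.argv[1]}.png",im[:,:,::-1])
pickle.dump(s,open(f"pics/{sys.argv[1]}.pkl","wb")); go(*s["tcp_pos"],s=s)
b=cv2.convertScaleAbs(im[:,:,::-1],alpha=1.5)
cv2.imwrite(f"pics/{sys.argv[1]}v.png",cv2.resize(b[60:360,120:520],(800,600),interpolation=cv2.INTER_CUBIC))
E
python3 look.py w1
```

```text
t 1.4 tcp [0.4466 0.3301 0.2116] yaw 3.0946 q6 -1.01 tilt [-0.0009 -0.0005] shift(u) [0. 0. 0.] turn(u) 0.0
```

View pics/w1v.png

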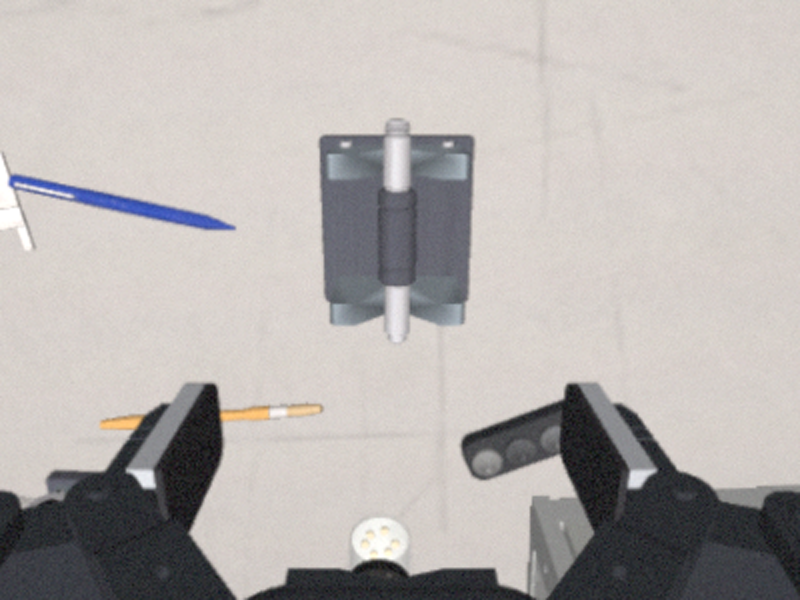

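The wrist view shows the small spindle running from (398,124) to (397,338) with its collar at rows 190–283. The near jaw's inner top edge is at row 180, the far jaw's outer top edge at row 324.

```bash
cat >> h.py <<'E'
import pickle
def see(pic,groups):
    """groups: list of (label,z,[view px...]) -> world points"""
    c=cam("wrist",pickle.load(open(f"pics/{pic}.pkl","rb")))
    for n,z,l in groups:
        P=ray(c,np.array(l)/2+[120,60],z); d=P[-1]-P[0]
        print(n,P[:,:2].round(4).tolist(),"mean",P.mean(0)[:2].round(4),"len",np.linalg.norm(d).round(4),"yaw",np.arctan2(d[1],d[0]).round(4))
E
python3 - <<'E'
from h import *
see("w1",[("axis",.0474,[(398,124),(397,338)]),("collar",.0574,[(397,190),(397,283)]),
("jawL",.06,[(328,180),(331,324)]),("jawR",.06,[(467,180),(463,324)]),("base",.012,[(321,137),(473,137)])])
E
```

```text
axis [[0.3887, 0.3369], [0.5054, 0.3313]] mean [0.447  0.3341] len 0.1168 yaw -0.0475
collar [[0.4203, 0.3349], [0.4694, 0.3328]] mean [0.4448 0.3338] len 0.0492 yaw -0.0432
jawL [[0.4132, 0.301], [0.49, 0.2966]] mean [0.4516 0.2988] len 0.0769 yaw -0.0575
jawR [[0.4164, 0.3697], [0.4933, 0.367]] mean [0.4548 0.3683] len 0.0769 yaw -0.0353
base [[0.3961, 0.2936], [0.4001, 0.3791]] mean [0.3981 0.3363] len 0.0857 yaw 1.5246
```

```bash
python3 - <<'E'
from h import *
go(.4457,.3338,.030,-.047)
E
```

```text
t 1.45 tcp [0.4466 0.3301 0.2117] yaw 3.0939 q6 -1.01 tilt [-0.0007 -0.0003] shift(u) [0.025 0.092 4.543] turn(u) -0.007
```

Call:
move_arm(offset=[[0.02,0.09,0.9],[0,0,0.9],[0,0,0.9],[0,0,0.9],[0,0,0.6]], turn=[0,0,0,0,0], fingers=[85,85,85,85,85])

```text
time_s: 1.95
tcp_pos: [0.4448, 0.3332, 0.0416]
tcp_rot: [-0.075, -3.138, 0.003]
wrist_force: [-0.4, -0.3, 0.7]
gripper_width: 0.0849
grip_force: 0.0
```

Call:
move_arm(offset=[[0,0,0.34],[0,0,0],[0,0,0],[0,0,0],[0,0,0]], turn=[0,0,0,0,0], fingers=[60,40,30,15,10], force=40)

```text
time_s: 2.45
tcp_pos: [0.4469, 0.3331, 0.0318]
tcp_rot: [0.071, 3.139, -0.002]
wrist_force: [0.5, -5.5, 2.3]
gripper_width: 0.0187
grip_force: 38.9
```

Call:
move_arm(offset=[[0,0,0],[0,0,0],[0,0,0]], turn=[0,0,0], fingers=[5,5,5])

```text
time_s: 2.75
tcp_pos: [0.4469, 0.333, 0.0318]
tcp_rot: [0.072, 3.139, -0.002]
wrist_force: [0.4, -5.8, 5.3]
gripper_width: 0.0184
grip_force: 39.1
```

Call:
move_arm(offset=[[0,0,-0.5],[0,0,-0.9],[0,0,-1],[0,0,-1],[0,0,-0.8]], turn=[0,0,0,0,0], fingers=[5,5,5,5,5])

```text
time_s: 3.25
tcp_pos: [0.4464, 0.3347, 0.2013]
tcp_rot: [0.074, 3.138, 0.004]
wrist_force: [1.2, 0.4, -2.0]
gripper_width: 0.0185
grip_force: 39.4
```

Call:
move_arm(offset=[[-0.07,-0.6,0],[-0.07,-0.9,0],[-0.07,-1,0],[-0.07,-1,0],[-0.07,-1,0]], turn=[0,0,0,0,0], fingers=[5,5,5,5,5])

```text
time_s: 3.75
tcp_pos: [0.4515, 0.1526, 0.1988]
tcp_rot: [0.073, 3.14, 0.002]
wrist_force: [0.2, -0.7, -2.2]
gripper_width: 0.0182
grip_force: 39.6
```

Call:
move_arm(offset=[[-0.06,-1,0],[-0.06,-1,0],[-0.06,-1,0],[-0.06,-1,0],[-0.06,-1,0]], turn=[0,0,0,0,0], fingers=[5,5,5,5,5])

```text
time_s: 4.25
tcp_pos: [0.4543, -0.0479, 0.1989]
tcp_rot: [0.074, 3.139, 0.001]
wrist_force: [0.6, -0.2, -1.3]
gripper_width: 0.0185
grip_force: 39.6
```

Call:
move_arm(offset=[[-0.06,-1,0],[-0.06,-1,0],[-0.06,-1,0],[-0.06,-1,0],[-0.06,-1,0]], turn=[0,0,0,0,0], fingers=[5,5,5,5,5])

```text
time_s: 4.75
tcp_pos: [0.4571, -0.2484, 0.1988]
tcp_rot: [0.074, 3.139, 0.001]
wrist_force: [0.2, 0.4, -2.0]
gripper_width: 0.0185
grip_force: 39.6
```

Call:
move_arm(offset=[[-0.06,-0.9,0],[-0.06,-0.9,0],[0,0,0],[0,0,0],[0,0,0]], turn=[0,0,-0.9,-1,-1], fingers=[5,5,5,5,5])

```text
time_s: 5.25
tcp_pos: [0.4587, -0.3194, 0.1984]
tcp_rot: [-0.407, 3.114, 0.001]
wrist_force: [-0.4, -1.0, -2.4]
gripper_width: 0.0189
grip_force: 39.7
```

Call:
move_arm(offset=[[0,0,0],[0,0,0]], turn=[0,0], fingers=[5,5])

```text
time_s: 5.45
tcp_pos: [0.4587, -0.3191, 0.1986]
tcp_rot: [-0.399, 3.115, 0.0]
wrist_force: [0.3, 0.3, -2.8]
gripper_width: 0.0188
grip_force: 39.7
```

```bash
python3 look.py w2
```

```text
t 5.45 tcp [ 0.4587 -0.3191  0.1986] yaw -2.8869 q6 -2.56 tilt [0.0007 0.0003] shift(u) [0. 0. 0.] turn(u) 0.0
```

View pics/w2v.png

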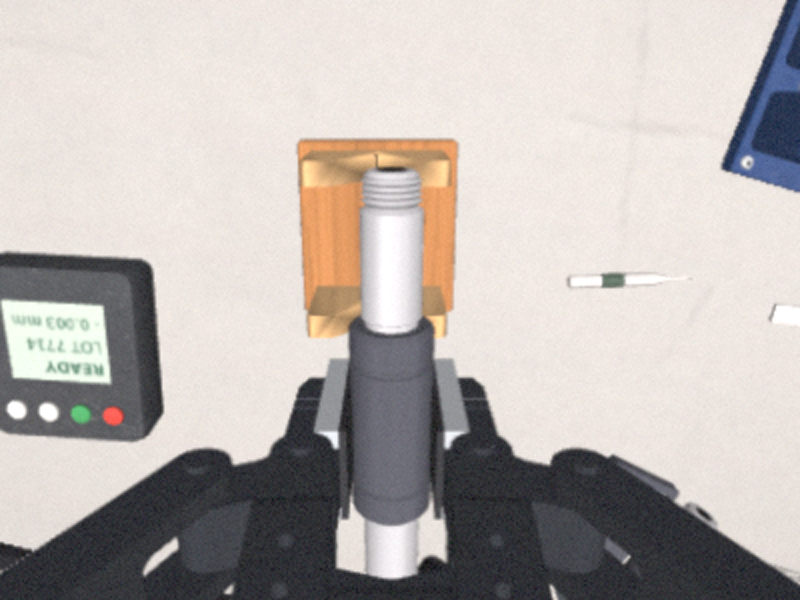

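The small spindle is held straight in the gripper, with its axis at column ~391. The rest's near base corners are at (299,141) and (458,141). The near jaw's inner top edge is at row 187 and the far jaw's outer top edge at row 335.

```bash
python3 - <<'E'
from h import *
see("w2",[("base",.012,[(299,141),(458,141)]),("jawL",.06,[(303,187),(309,335)]),("jawR",.06,[(449,187),(445,335)]),("nearin",.06,[(303,187),(449,187)]),("farout",.06,[(309,335),(445,335)]),
("held axis",.1986+.0156,[(392,215),(391,515)])])
E
```

```text
base [[0.4253, -0.3788], [0.4035, -0.2953]] mean [ 0.4144 -0.337 ] len 0.0863 yaw 1.8255
jawL [[0.4396, -0.3666], [0.5135, -0.3477]] mean [ 0.4766 -0.3571] len 0.0763 yaw 0.2506
jawR [[0.4221, -0.2996], [0.4959, -0.2801]] mean [ 0.459  -0.2899] len 0.0763 yaw 0.2584
nearin [[0.4396, -0.3666], [0.4221, -0.2996]] mean [ 0.4309 -0.3331] len 0.0692 yaw 1.8256
farout [[0.5135, -0.3477], [0.4959, -0.2801]] mean [ 0.5047 -0.3139] len 0.0698 yaw 1.8262
held axis [[0.4094, -0.3313], [0.4863, -0.3115]] mean [ 0.4478 -0.3214] len 0.0794 yaw 0.2528
```

```bash
python3 - <<'E'
from h import *
go(.4623,-.3248,.040,.255)
E
```

```text
t 5.5 tcp [ 0.4586 -0.3191  0.1986] yaw -2.8864 q6 -2.56 tilt [0.0006 0.0002] shift(u) [-0.05  -0.162  3.965] turn(u) 0.002
```

Call:
move_arm(offset=[[-0.05,-0.16,0.5],[0,0,1],[0,0,1],[0,0,1],[0,0,0.46]], turn=[0,0,0,0,0], fingers=[5,5,5,5,5])

```text
time_s: 6.0
tcp_pos: [0.4603, -0.3231, 0.0368]
tcp_rot: [0.4, -3.113, -0.007]
wrist_force: [-0.9, 0.2, -1.9]
gripper_width: 0.0184
grip_force: 39.7
```

Call:
move_arm(offset=[[0,0,0.05],[0,0,0.05],[0,0,0.05],[0,0,0.04],[0,0,0]], turn=[0,0,0,0,0], fingers=[5,5,5,5,5])

```text
time_s: 6.5
tcp_pos: [0.4624, -0.3252, 0.0332]
tcp_rot: [-0.402, 3.115, -0.001]
wrist_force: [-0.5, 0.1, -1.4]
gripper_width: 0.0187
grip_force: 40.2
```

Call:
move_arm(offset=[[0,0,0.03],[0,0,0.02],[0,0,0]], turn=[0,0,0], fingers=[5,5,5])

```text
time_s: 6.8
tcp_pos: [0.4627, -0.3258, 0.0319]
tcp_rot: [-0.402, 3.114, -0.003]
wrist_force: [-0.6, -0.3, 6.0]
gripper_width: 0.0183
grip_force: 41.0
```

```bash
python3 - <<'E'
from h import *
print(telemetry.sense()["wrist_force"]); go(.4623,-.3248,.0318,.255)
E
```

```text
[-0.57935387 -0.26907185  6.03822386]
t 6.8 tcp [ 0.4627 -0.3258  0.0319] yaw -2.8845 q6 -2.56 tilt [ 0.0018 -0.0019] shift(u) [0.004 0.028 0.002] turn(u) 0.02
```

Call:
move_arm(offset=[[0,0,0],[0,0,0],[0,0,0],[0,0,-0.3],[0,0,-0.8]], turn=[0,0,0,0,0], fingers=[30,45,85,85,85])

```text
time_s: 7.3
tcp_pos: [0.4603, -0.3234, 0.0728]
tcp_rot: [0.402, -3.111, -0.008]
wrist_force: [-0.0, 0.4, 0.4]
gripper_width: 0.0849
grip_force: 0.0
```

Call:
move_arm(offset=[[0,0,-1],[0,0,-1],[0,0,-1],[0,0,-0.4],[0,0,0]], turn=[0,0,1,1,1], fingers=[85,85,85,85,85])

```text
time_s: 7.8
tcp_pos: [0.4636, -0.3263, 0.2152]
tcp_rot: [0.096, 3.134, -0.008]
wrist_force: [-1.1, 0.3, 0.5]
gripper_width: 0.0852
grip_force: 0.0
```

```bash
python3 - <<'E'
from h import *
go(.6676,.11,.21,-.063); go(.6275,-.1236,.21,-.2)
E
```

```text
t 7.8 tcp [ 0.4636 -0.3263  0.2152] yaw 3.0802 q6 -2.25 tilt [ 0.0061 -0.0054] shift(u) [-4.42  11.201  0.102] turn(u) 0.015
t 7.8 tcp [ 0.4636 -0.3263  0.2152] yaw 3.0802 q6 -2.25 tilt [ 0.0061 -0.0054] shift(u) [-3.778  5.31   0.127] turn(u) 1.323
```

Call:
move_arm(offset=[[-0.37,0.93,0.02],[-0.37,0.93,0.02],[-0.37,0.93,0.02],[-0.37,0.93,0.02],[-0.37,0.93,0.02]], turn=[0,0,0,0,0], fingers=[85,85,85,85,85])

```text
time_s: 8.3
tcp_pos: [0.547, -0.1421, 0.2074]
tcp_rot: [0.09, 3.139, -0.0]
wrist_force: [0.2, -0.6, 0.7]
gripper_width: 0.0849
grip_force: 0.0
```

Call:
move_arm(offset=[[-0.37,0.93,0],[-0.37,0.93,0],[-0.37,0.93,0],[-0.37,0.93,0],[-0.37,0.93,0]], turn=[0,0,0,0,0], fingers=[85,85,85,85,85])

```text
time_s: 8.8
tcp_pos: [0.6315, 0.0396, 0.2074]
tcp_rot: [0.09, 3.14, -0.0]
wrist_force: [1.4, 0.1, 0.0]
gripper_width: 0.0846
grip_force: 0.0
```

Call:
move_arm(offset=[[-0.37,0.93,0],[-0.37,0.93,0],[0,0,0],[0,0,0]], turn=[0,0,0,0], fingers=[85,85,85,85])

```text
time_s: 9.2
tcp_pos: [0.6647, 0.1113, 0.2067]
tcp_rot: [-0.087, -3.14, 0.001]
wrist_force: [-0.4, -0.4, -0.6]
gripper_width: 0.085
grip_force: 0.0
```

```bash
python3 look.py w3
```

```text
t 9.2 tcp [0.6647 0.1113 0.2067] yaw 3.0863 q6 -1.45 tilt [-0.0004 -0.0006] shift(u) [0. 0. 0.] turn(u) 0.0
```

View pics/w3v.png

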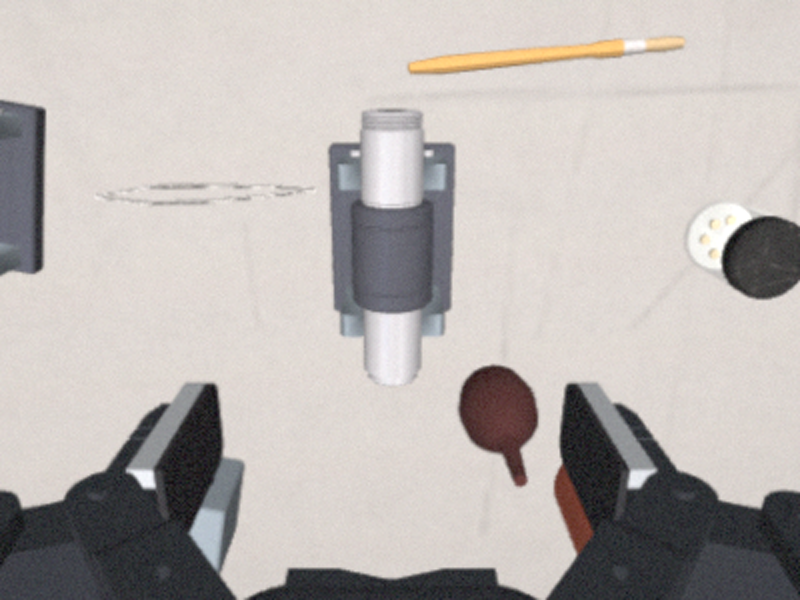

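The large spindle runs from (391,120) to (393,382) with its collar at rows 207–311. The medium stand's base corners are (331,144) and (455,144), with jaw edges at rows 192 and 335. A dark red bulb stands near (498,410).

```bash
python3 - <<'E'
from h import *
see("w3",[("base",.012,[(331,144),(455,144)]),("nearin",.06,[(338,192),(445,192)]),("farout",.06,[(341,335),(443,335)]),
("ridge shaft",.0797,[(391.5,129),(392.5,384)]),("collar",.0847,[(391.5,207),(392.5,311)]),
("bulb lo",.0,[(460,405),(537,405),(498,365),(498,452),(522,485)]),("bulb hi",.05,[(460,405),(537,405),(498,365),(498,452),(522,485)]),("jar lid",.056,[(722,258),(762,216)])])
go(.667,.111)
E
```

```text
base [[0.6178, 0.081], [0.6215, 0.1499]] mean [0.6196 0.1154] len 0.0691 yaw 1.5162
nearin [[0.6365, 0.0874], [0.6394, 0.1396]] mean [0.638  0.1135] len 0.0523 yaw 1.5161
farout [[0.7124, 0.0828], [0.7153, 0.1366]] mean [0.7139 0.1097] len 0.0538 yaw 1.516
ridge shaft [[0.6064, 0.1152], [0.7321, 0.1089]] mean [0.6693 0.1121] len 0.1259 yaw -0.0502
collar [[0.6404, 0.1134], [0.6905, 0.1111]] mean [0.6655 0.1122] len 0.0502 yaw -0.0448
bulb lo [[0.7935, 0.1508], [0.7965, 0.2022], [0.7653, 0.176], [0.8318, 0.1763], [0.8602, 0.1934]] mean [0.8095 0.1798] len 0.0792 yaw 0.5682
bulb hi [[0.7638, 0.1458], [0.7664, 0.1899], [0.7397, 0.1674], [0.7966, 0.1677], [0.821, 0.1823]] mean [0.7775 0.1706] len 0.0679 yaw 0.5682
jar lid [[0.682, 0.2838], [0.6605, 0.3025]] mean [0.6713 0.2931] len 0.0285 yaw 2.4254
t 9.25 tcp [0.6645 0.1103 0.2067] yaw 3.085 q6 -1.45 tilt [-0.0005 -0.0007] shift(u) [-0.062  0.022 -0.   ] turn(u) 0.0
```

Call:
move_arm(offset=[[-0.05,0.04,0.8],[0,0,1],[0,0,1],[0,0,0.8],[0,0,0.4]], turn=[0,0,0,0,0], fingers=[85,85,85,85,85])

```text
time_s: 9.75
tcp_pos: [0.6642, 0.1099, 0.0436]
tcp_rot: [-0.093, -3.134, 0.001]
wrist_force: [-0.5, -0.6, 0.2]
gripper_width: 0.0848
grip_force: 0.0
```

Call:
move_arm(offset=[[0,0,0.14],[0,0,0],[0,0,0],[0,0,0],[0,0,0]], turn=[0,0,0,0,0], fingers=[80,60,45,35,30], force=60)

```text
time_s: 10.25
tcp_pos: [0.6682, 0.1114, 0.0431]
tcp_rot: [0.089, 3.137, -0.001]
wrist_force: [-0.3, -3.2, 5.5]
gripper_width: 0.0388
grip_force: 60.1
```

Call:
move_arm(offset=[[0,0,0],[0,0,0],[0,0,0]], turn=[0,0,0], fingers=[20,20,20])

```text
time_s: 10.55
tcp_pos: [0.6682, 0.1114, 0.043]
tcp_rot: [0.089, 3.137, -0.001]
wrist_force: [-1.1, -2.6, 6.9]
gripper_width: 0.0386
grip_force: 60.2
```

```bash
python3 - <<'E'
from h import *
print(telemetry.sense()["wrist_force"]); go(.667,.1122,.041,-.053)
E
```

```text
[-1.08893038 -2.56767679  6.93951233]
t 10.55 tcp [0.6682 0.1114 0.043 ] yaw 3.0847 q6 -1.45 tilt [ 0.0034 -0.0009] shift(u) [0.03  0.018 0.051] turn(u) -0.037
```

Call:
move_arm(offset=[[0,0,-0.4],[0,0,-0.8],[0,0,-1],[0,0,-1],[0,0,-0.8]], turn=[0,0,0,0,0], fingers=[20,20,20,20,20])

```text
time_s: 11.05
tcp_pos: [0.6667, 0.1123, 0.2024]
tcp_rot: [0.09, 3.14, 0.001]
wrist_force: [0.8, -0.4, -5.1]
gripper_width: 0.0386
grip_force: 61.3
```

Call:
move_arm(offset=[[0.36,0.325,0],[0.72,0.65,0],[0.72,0.65,0],[0.72,0.65,0],[0.72,0.65,0]], turn=[0,0,0,0,0], fingers=[20,20,20,20,20])

```text
time_s: 11.55
tcp_pos: [0.5409, 0.2373, 0.1987]
tcp_rot: [-0.09, -3.136, 0.001]
wrist_force: [-0.4, 1.3, -5.4]
gripper_width: 0.0383
grip_force: 61.5
```

Call:
move_arm(offset=[[0.72,0.65,0],[0.72,0.65,0],[0.72,0.65,0],[0.36,0.325,0],[0,0,0]], turn=[0,0,0,-0.09,0], fingers=[20,20,20,20,20])

```text
time_s: 12.05
tcp_pos: [0.4441, 0.3345, 0.199]
tcp_rot: [-0.069, -3.135, 0.001]
wrist_force: [0.2, 0.3, -5.0]
gripper_width: 0.0384
grip_force: 61.6
```

```bash
python3 look.py w4; python3 -c "
from h import *
go(.449,.333,.045,-.047)"
```

```text
t 12.05 tcp [0.4441 0.3345 0.199 ] yaw 3.0978 q6 -1.01 tilt [-0.0055 -0.0003] shift(u) [0. 0. 0.] turn(u) 0.0
t 12.1 tcp [0.4459 0.3334 0.1992] yaw 3.0968 q6 -1.01 tilt [-0.0034 -0.0015] shift(u) [-9.000e-02  1.000e-03  3.856e+00] turn(u) 0.021
```

View pics/w4v.png

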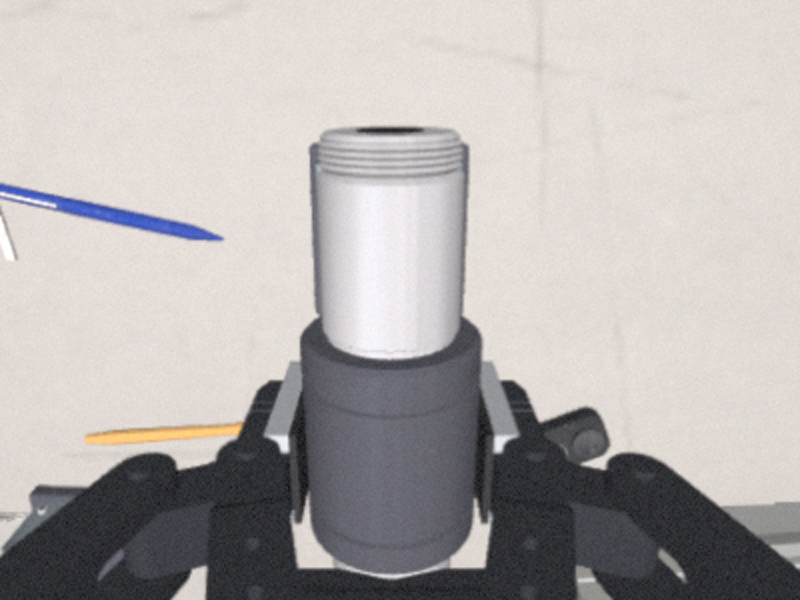

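The large spindle is held straight at column 391, and the stand's base edges at 311 and 468 are centred beneath it. I'll lower it now.

Call:
move_arm(offset=[[-0.09,0,0.6],[0,0,1],[0,0,1],[0,0,0.7],[0,0,0.3]], turn=[0,0,0,0,0], fingers=[20,20,20,20,20])

```text
time_s: 12.6
tcp_pos: [0.4501, 0.3304, 0.0531]
tcp_rot: [-0.076, -3.134, 0.006]
wrist_force: [-1.0, -0.9, -5.1]
gripper_width: 0.0383
grip_force: 61.4
```

Call:
move_arm(offset=[[0,0,0.1],[0,0,0.1],[0,0,0.05],[0,0,0.05],[0,0,0]], turn=[0,0,0,0,0], fingers=[20,20,20,20,20])

```text
time_s: 13.1
tcp_pos: [0.4529, 0.3329, 0.0456]
tcp_rot: [0.075, 3.139, 0.001]
wrist_force: [-0.5, 0.5, -6.1]
gripper_width: 0.0386
grip_force: 61.4
```

```bash
python3 -c "
from h import *
see('w4',[('collar near ridge',.199+.0417,[(391,362)])])
go(.449,.333,.037,-.047)"
```

```text
collar near ridge [[0.4158, 0.3361]] mean [0.4158 0.3361] len 0.0 yaw 0.0
t 13.1 tcp [0.4529 0.3329 0.0456] yaw 3.0938 q6 -1.01 tilt [0.0013 0.0008] shift(u) [ 0.097 -0.002  0.216] turn(u) -0.008
```

Call:
move_arm(offset=[[0.06,0,0.06],[0,0,0.06],[0,0,0.05],[0,0,0.04],[0,0,0.02]], turn=[0,0,0,0,0], fingers=[20,20,20,20,20])

```text
time_s: 13.6
tcp_pos: [0.45, 0.3329, 0.037]
tcp_rot: [-0.076, -3.141, -0.0]
wrist_force: [-4.5, -2.0, 10.2]
gripper_width: 0.0385
grip_force: 62.8
```

Call:
move_arm(offset=[[0,0,0],[0,0,0]], turn=[0,0], fingers=[20,20])

```text
time_s: 13.8
tcp_pos: [0.45, 0.3329, 0.0371]
tcp_rot: [0.075, 3.14, 0.001]
wrist_force: [-3.8, -1.9, 5.8]
gripper_width: 0.0387
grip_force: 62.8
```

Call:
move_arm(offset=[[0,0,0],[0,0,0],[0,0,0],[0,0,-0.3],[0,0,-0.8]], turn=[0,0,0,0,0], fingers=[50,65,85,85,85])

```text
time_s: 14.3
tcp_pos: [0.4483, 0.3317, 0.0782]
tcp_rot: [-0.075, -3.135, 0.005]
wrist_force: [-0.1, 0.0, 1.2]
gripper_width: 0.0853
grip_force: 0.0
```

Call:
move_arm(offset=[[0,0,-1],[0,0,-1],[0,0,-1],[-0.415,-0.93,0],[-0.415,-0.93,0]], turn=[0,0,0,0,0], fingers=[85,85,85,85,85])

```text
time_s: 14.8
tcp_pos: [0.4808, 0.2572, 0.2027]
tcp_rot: [0.07, 3.136, 0.003]
wrist_force: [0.1, -0.6, -0.0]
gripper_width: 0.0844
grip_force: 0.0
```

Call:
move_arm(offset=[[-0.415,-0.93,0],[-0.415,-0.93,0],[-0.415,-0.93,0],[-0.415,-0.93,0],[-0.415,-0.93,0]], turn=[0,0,0,0,0], fingers=[85,85,85,85,85])

```text
time_s: 15.3
tcp_pos: [0.5542, 0.0655, 0.2008]
tcp_rot: [0.075, 3.139, 0.0]
wrist_force: [0.9, 0.3, -0.3]
gripper_width: 0.0849
grip_force: 0.0
```

Call:
move_arm(offset=[[-0.415,-0.93,0],[-0.415,-0.93,0],[-0.415,-0.93,0],[-0.415,-0.93,0],[-0.415,-0.93,0]], turn=[0,0,0,0,0], fingers=[85,85,85,85,85])

```text
time_s: 15.8
tcp_pos: [0.6282, -0.1244, 0.2007]
tcp_rot: [0.075, 3.14, -0.0]
wrist_force: [0.6, -0.1, -0.4]
gripper_width: 0.0851
grip_force: 0.0
```

Call:
move_arm(offset=[[0,0,0],[0,0,0],[0,0,0],[0,0,0]], turn=[0.7,0.75,0,0], fingers=[85,85,85,85])

```text
time_s: 16.2
tcp_pos: [0.6277, -0.1226, 0.2003]
tcp_rot: [0.31, 3.126, -0.0]
wrist_force: [-0.7, 0.4, -0.0]
gripper_width: 0.085
grip_force: 0.0
```

```bash
python3 look.py w5
```

```text
t 16.2 tcp [ 0.6277 -0.1226  0.2003] yaw 2.9436 q6 -1.67 tilt [ 0.0006 -0.0001] shift(u) [0. 0. 0.] turn(u) 0.0
```

View pics/w5v.png

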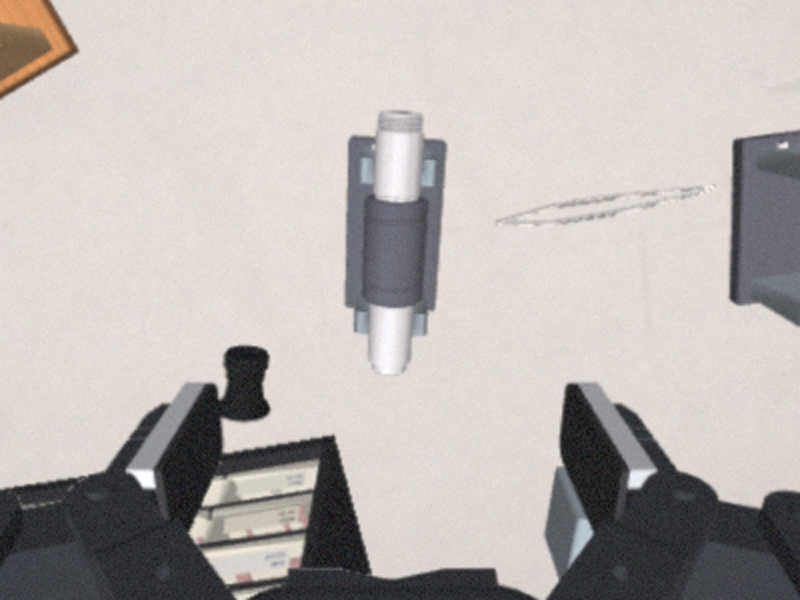

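The medium spindle runs from (400,128) to (389,374) with its collar at rows 201–304. The small stand's base corners are (349,137) and (446,142), with jaw edges at about rows 185 and 333.

```bash
python3 - <<'E'
from h import *
see("w5",[("base",.012,[(349,137),(446,142)]),("nearin",.06,[(361,184),(434,187)]),("farout",.06,[(355,332),(427,335)]),
("ridge shaft",.0761,[(400,128),(389,374)]),("collar",.0801,[(398,201),(392,304)])])
go(.628,-.1236,.045,-.245)
E
```

```text
base [[0.5749, -0.1346], [0.5879, -0.0833]] mean [ 0.5814 -0.1089] len 0.0529 yaw 1.3228
nearin [[0.5939, -0.1297], [0.6022, -0.0959]] mean [ 0.5981 -0.1128] len 0.0348 yaw 1.3321
farout [[0.6681, -0.1489], [0.677, -0.1128]] mean [ 0.6726 -0.1309] len 0.0372 yaw 1.3277
ridge shaft [[0.5708, -0.1066], [0.6869, -0.1348]] mean [ 0.6288 -0.1207] len 0.1196 yaw -0.2384
collar [[0.6015, -0.1135], [0.6491, -0.1258]] mean [ 0.6253 -0.1197] len 0.0491 yaw -0.2511
t 16.25 tcp [ 0.6277 -0.1224  0.2002] yaw 2.9437 q6 -1.67 tilt [ 0.0005 -0.0001] shift(u) [-0.011 -0.027  3.88 ] turn(u) 0.45
```

Call:
move_arm(offset=[[0.05,0.04,0.6],[0,0,1],[0,0,1],[0,0,0.8],[0,0,0.4]], turn=[0.42,0,0,0,0], fingers=[85,85,85,85,85])

```text
time_s: 16.75
tcp_pos: [0.624, -0.1196, 0.0448]
tcp_rot: [-0.378, -3.114, -0.001]
wrist_force: [-0.0, 0.0, 0.0]
gripper_width: 0.0847
grip_force: 0.0
```

Call:
move_arm(offset=[[0,0,0.1],[0,0,0],[0,0,0]], turn=[0,0,0], fingers=[85,80,80])

```text
time_s: 17.05
tcp_pos: [0.6272, -0.1208, 0.0452]
tcp_rot: [0.38, 3.116, -0.001]
wrist_force: [0.0, 0.1, -0.4]
gripper_width: 0.08
grip_force: 0.0
```

```bash
python3 -c "
from h import *
go(.626,-.1208,.045,-.242)"
```

```text
t 17.05 tcp [ 0.6272 -0.1208  0.0452] yaw 2.8986 q6 -1.63 tilt [ 0.0027 -0.0007] shift(u) [ 0.03  -0.007  0.004] turn(u) -0.009
```

Call:
move_arm(offset=[[0,0,0],[0,0,0],[0,0,0],[0,0,0],[0,0,0]], turn=[0,0,0,0,0], fingers=[50,35,25,15,15], force=50)

```text
time_s: 17.55
tcp_pos: [0.6263, -0.1209, 0.0445]
tcp_rot: [0.381, 3.117, -0.001]
wrist_force: [-0.5, 0.6, 4.7]
gripper_width: 0.0288
grip_force: 49.1
```

Call:
move_arm(offset=[[0,0,0],[0,0,0],[0,0,0]], turn=[0,0,0], fingers=[10,10,10])

```text
time_s: 17.85
tcp_pos: [0.6263, -0.1209, 0.0445]
tcp_rot: [0.381, 3.117, -0.0]
wrist_force: [-2.1, -0.7, 6.3]
gripper_width: 0.0287
grip_force: 49.2
```

Call:
move_arm(offset=[[0,0,-0.4],[0,0,-0.8],[0,0,-1],[0,0,-1],[0,0,-0.8]], turn=[0,0,0,0,0], fingers=[10,10,10,10,10])

```text
time_s: 18.35
tcp_pos: [0.626, -0.1206, 0.2049]
tcp_rot: [0.382, 3.118, 0.001]
wrist_force: [0.2, -0.5, -4.1]
gripper_width: 0.0285
grip_force: 49.7
```

Call:
move_arm(offset=[[0.06,0.5,0],[0.05,0.9,0],[0.05,1,0],[0.05,1,0],[0.05,1,0]], turn=[0,0,0,0,0], fingers=[10,10,10,10,10])

```text
time_s: 18.85
tcp_pos: [0.6579, 0.0541, 0.2022]
tcp_rot: [-0.382, -3.116, -0.0]
wrist_force: [0.5, 0.3, -2.9]
gripper_width: 0.0287
grip_force: 49.9
```

Call:
move_arm(offset=[[0.03,0.9,0],[0.03,0.6,0],[0,0,0],[0,0,0],[0,0,0]], turn=[0,0,-0.9,-0.9,0], fingers=[10,10,10,10,10])

```text
time_s: 19.35
tcp_pos: [0.6698, 0.112, 0.202]
tcp_rot: [-0.086, -3.138, 0.0]
wrist_force: [-1.4, 0.6, -2.6]
gripper_width: 0.0284
grip_force: 49.9
```

```bash
python3 look.py w6; python3 -c "
from h import *
go(.6715,.1112,.047,-.053)"
```

```text
t 19.35 tcp [0.6698 0.112  0.202 ] yaw 3.087 q6 -1.45 tilt [-0.0029  0.    ] shift(u) [0. 0. 0.] turn(u) 0.0
t 19.4 tcp [0.67   0.1116 0.2023] yaw 3.0848 q6 -1.45 tilt [-0.0024  0.0001] shift(u) [-0.048 -0.009  3.882] turn(u) -0.036
```

View pics/w6v.png

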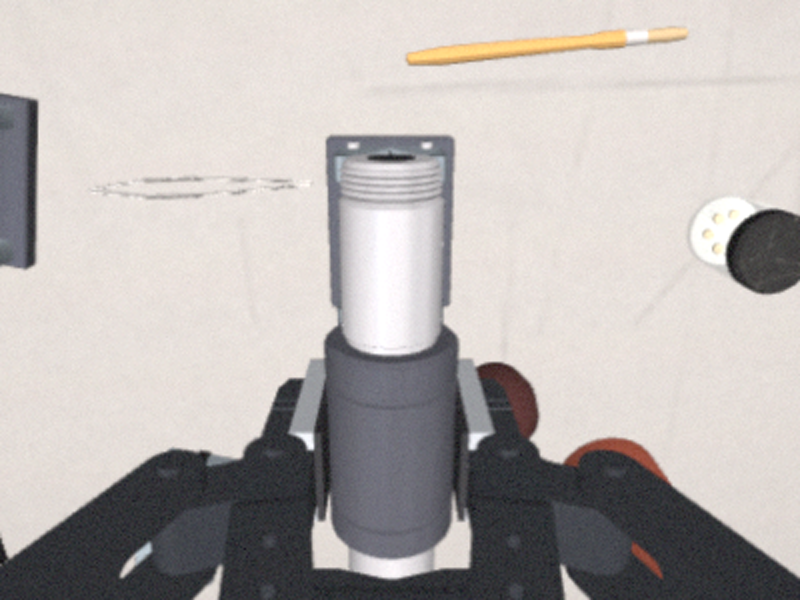

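The medium spindle is held straight at column 392, over the medium stand centred at 391. I'll lower it now.

Call:
move_arm(offset=[[-0.05,0,0.6],[0,0,1],[0,0,1],[0,0,0.7],[0,0,0.4]], turn=[-0.03,0,0,0,0], fingers=[10,10,10,10,10])

```text
time_s: 19.9
tcp_pos: [0.6702, 0.1108, 0.0518]
tcp_rot: [-0.086, -3.134, 0.0]
wrist_force: [-0.1, -1.1, -3.3]
gripper_width: 0.0284
grip_force: 50.0
```

Call:
move_arm(offset=[[0,0,0.05],[0,0,0.05],[0,0,0.05],[0,0,0],[0,0,0]], turn=[0,0,0,0,0], fingers=[10,10,10,10,10])

```text
time_s: 20.4
tcp_pos: [0.6732, 0.1114, 0.0508]
tcp_rot: [0.082, 3.139, 0.0]
wrist_force: [-0.2, 0.3, -3.3]
gripper_width: 0.029
grip_force: 50.0
```

```bash
python3 -c "
from h import *
see('w6',[('near ridge',.2376,[(391,355)])])
go(.6715,.1112,.0384,-.053)"
```

```text
near ridge [[0.643, 0.1138]] mean [0.643  0.1138] len 0.0 yaw 0.0
t 20.4 tcp [0.6732 0.1114 0.0508] yaw 3.0895 q6 -1.46 tilt [0.002  0.0002] shift(u) [ 0.042 -0.007  0.311] turn(u) 0.008
```

Call:
move_arm(offset=[[0.04,0,0.1],[0,0,0.08],[0,0,0.05],[0,0,0.05],[0,0,0.04]], turn=[0,0,0,0,0], fingers=[10,10,10,10,10])

```text
time_s: 20.9
tcp_pos: [0.6708, 0.1113, 0.0384]
tcp_rot: [-0.082, -3.141, 0.0]
wrist_force: [-4.3, -1.7, 12.5]
gripper_width: 0.0287
grip_force: 51.3
```

Call:
move_arm(offset=[[0,0,0],[0,0,0]], turn=[0,0], fingers=[10,10])

```text
time_s: 21.1
tcp_pos: [0.6709, 0.1113, 0.0385]
tcp_rot: [0.082, 3.14, -0.0]
wrist_force: [-3.7, 0.5, 5.2]
gripper_width: 0.0286
grip_force: 50.9
```

Call:
move_arm(offset=[[0,0,0],[0,0,0],[0,0,0],[0,0,-0.3],[0,0,-0.8]], turn=[0,0,0,0,0], fingers=[40,55,85,85,85])

```text
time_s: 21.6
tcp_pos: [0.6687, 0.1112, 0.0786]
tcp_rot: [-0.082, -3.134, 0.001]
wrist_force: [-0.3, 0.1, 0.5]
gripper_width: 0.0847
grip_force: 0.0
```

Call:
move_arm(offset=[[0,0,-1],[0,0,-1],[0,0,-1],[0.385,-0.93,0],[0.385,-0.93,0]], turn=[0,0,0,0,0], fingers=[85,85,85,85,85])

```text
time_s: 22.1
tcp_pos: [0.6374, 0.0387, 0.2039]
tcp_rot: [0.078, 3.135, -0.0]
wrist_force: [0.7, -0.7, -0.9]
gripper_width: 0.085
grip_force: 0.0
```

Call:
move_arm(offset=[[0.385,-0.93,0],[0.385,-0.93,0],[0.385,-0.93,0],[0.385,-0.93,0],[0.385,-0.93,0]], turn=[0,0,0,0,0], fingers=[85,85,85,85,85])

```text
time_s: 22.6
tcp_pos: [0.5492, -0.1444, 0.202]
tcp_rot: [0.081, 3.139, -0.001]
wrist_force: [0.8, -1.1, -0.0]
gripper_width: 0.0845
grip_force: 0.0
```

Call:
move_arm(offset=[[0.385,-0.93,0],[0.385,-0.93,0],[0.385,-0.93,0],[0.385,-0.93,0],[0.385,-0.93,0]], turn=[0,0,0,0,0], fingers=[85,85,85,85,85])

```text
time_s: 23.1
tcp_pos: [0.4625, -0.3263, 0.2019]
tcp_rot: [0.082, 3.139, -0.001]
wrist_force: [0.4, -0.1, -0.1]
gripper_width: 0.0851
grip_force: 0.0
```

Call:
move_arm(offset=[[0,0,0],[0,0,0],[0,0,0],[0,0,0],[0,0,0]], turn=[-1,-1,-0.95,0,0], fingers=[85,85,85,85,85])

```text
time_s: 23.6
tcp_pos: [0.4633, -0.3248, 0.2015]
tcp_rot: [-0.399, 3.116, -0.001]
wrist_force: [-1.0, -0.1, -0.1]
gripper_width: 0.0851
grip_force: 0.0
```

```bash
python3 look.py w7; python3 -c "
from h import *
go(.4627,-.3256,.03,.257)"
```

```text
t 23.6 tcp [ 0.4633 -0.3248  0.2015] yaw -2.8866 q6 -2.56 tilt [ 0.0007 -0.0005] shift(u) [0. 0. 0.] turn(u) 0.0
t 23.65 tcp [ 0.4634 -0.3248  0.2013] yaw -2.8862 q6 -2.56 tilt [ 0.0005 -0.0003] shift(u) [ 0.023 -0.014  4.283] turn(u) -0.015
```

View pics/w7v.png

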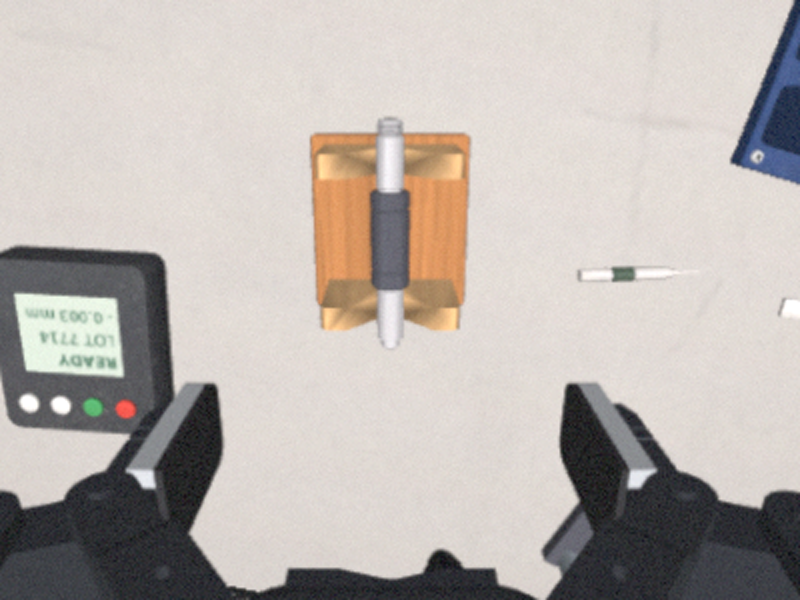

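The small spindle lies in the rest at column 390 with its collar at rows 190–288, as I left it. I'll pick it up and carry it to the small stand.

Call:
move_arm(offset=[[0.02,-0.01,0.8],[0,0,1],[0,0,1],[0,0,0.9],[0,0,0.4]], turn=[0,0,0,0,0], fingers=[85,85,85,85,85])

```text
time_s: 24.15
tcp_pos: [0.4609, -0.3236, 0.0337]
tcp_rot: [0.4, -3.112, -0.007]
wrist_force: [-0.8, 0.3, 0.0]
gripper_width: 0.0852
grip_force: 0.0
```

Call:
move_arm(offset=[[0,0,0.16],[0,0,0],[0,0,0],[0,0,0],[0,0,0]], turn=[0,0,0,0,0], fingers=[80,50,30,15,10], force=40)

```text
time_s: 24.65
tcp_pos: [0.4632, -0.3259, 0.0317]
tcp_rot: [-0.402, 3.114, -0.003]
wrist_force: [-0.2, -0.4, 0.3]
gripper_width: 0.0217
grip_force: 0.0
```

Call:
move_arm(offset=[[0,0,0],[0,0,0],[0,0,0]], turn=[0,0,0], fingers=[5,5,5])

```text
time_s: 24.95
tcp_pos: [0.4631, -0.3258, 0.0317]
tcp_rot: [-0.402, 3.114, -0.002]
wrist_force: [-0.8, 1.0, 7.0]
gripper_width: 0.0185
grip_force: 39.0
```

```bash
python3 -c "
from h import *
go(.6302,-.1219,.21,-.242)"
```

```text
t 24.95 tcp [ 0.4631 -0.3258  0.0317] yaw -2.8848 q6 -2.56 tilt [ 0.0017 -0.0012] shift(u) [-5.34   3.862 -4.456] turn(u) 4.763
```

Call:
move_arm(offset=[[0,0,-0.5],[0,0,-0.9],[0,0,-1],[0,0,-1],[0,0,-0.9]], turn=[0,0,0,0,0], fingers=[5,5,5,5,5])

```text
time_s: 25.45
tcp_pos: [0.4623, -0.3252, 0.2041]
tcp_rot: [-0.402, 3.116, -0.0]
wrist_force: [0.8, -0.1, -1.2]
gripper_width: 0.0187
grip_force: 39.4
```

Call:
move_arm(offset=[[-0.38,0.276,0],[-0.763,0.552,0],[-0.763,0.552,0],[-0.763,0.552,0],[-0.763,0.552,0]], turn=[0,0,0,0,0], fingers=[5,5,5,5,5])

```text
time_s: 25.95
tcp_pos: [0.5704, -0.1931, 0.202]
tcp_rot: [0.402, -3.115, -0.001]
wrist_force: [0.2, -1.0, -2.6]
gripper_width: 0.0189
grip_force: 39.6
```

Call:
move_arm(offset=[[-0.763,0.552,0],[-0.763,0.552,0],[-0.38,0.276,0],[0,0,0],[0,0,0]], turn=[0,0,0,0.9,1], fingers=[5,5,5,5,5])

```text
time_s: 26.45
tcp_pos: [0.6295, -0.1212, 0.2017]
tcp_rot: [0.087, -3.139, 0.0]
wrist_force: [-0.1, 0.3, -2.3]
gripper_width: 0.0187
grip_force: 39.5
```

Call:
move_arm(offset=[[0,0,0],[0,0,0],[0,0,0],[0,0,0],[0,0,0]], turn=[1,1,0.86,0,0], fingers=[5,5,5,5,5])

```text
time_s: 26.95
tcp_pos: [0.6293, -0.122, 0.2021]
tcp_rot: [-0.376, -3.118, 0.0]
wrist_force: [0.4, 0.2, -1.8]
gripper_width: 0.0187
grip_force: 39.5
```

```bash
python3 look.py w8; python3 -c "
from h import *
go(.6302,-.1219,.052,-.242)"
```

```text
t 26.95 tcp [ 0.6293 -0.122   0.2021] yaw 2.9015 q6 -1.63 tilt [-0.0009 -0.    ] shift(u) [0. 0. 0.] turn(u) 0.0
t 27.0 tcp [ 0.6294 -0.1219  0.2023] yaw 2.9013 q6 -1.63 tilt [-0.0006  0.    ] shift(u) [-0.02   0.006  3.757] turn(u) 0.016
```

View pics/w8v.png

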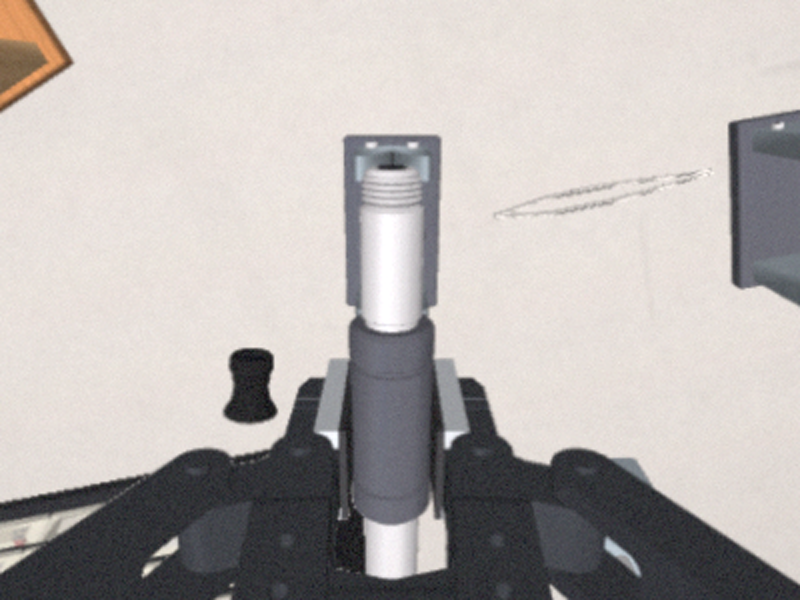

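The small spindle is held at column 392 above the small stand, which is centred at 392.5. I'll lower it now.

Call:
move_arm(offset=[[-0.02,0,0.6],[0,0,1],[0,0,1],[0,0,0.7],[0,0,0.4]], turn=[0.02,0,0,0,0], fingers=[5,5,5,5,5])

```text
time_s: 27.5
tcp_pos: [0.6286, -0.1214, 0.0514]
tcp_rot: [-0.379, -3.114, -0.001]
wrist_force: [0.7, -0.1, -2.0]
gripper_width: 0.0179
grip_force: 39.5
```

Call:
move_arm(offset=[[0,0,0],[0,0,0],[0,0,0]], turn=[0,0,0], fingers=[5,5,5])

```text
time_s: 27.8
tcp_pos: [0.6318, -0.1222, 0.0561]
tcp_rot: [0.381, 3.115, -0.001]
wrist_force: [0.1, -0.6, -2.2]
gripper_width: 0.0185
grip_force: 39.5
```

```bash
python3 -c "
from h import *
see('w8',[('near ridge',.2021+.0257,[(392,331)])])
go(.6302,-.1219,.0437,-.242)"
```

```text
near ridge [[0.6024, -0.1147]] mean [ 0.6024 -0.1147] len 0.0 yaw 0.0
t 27.8 tcp [ 0.6318 -0.1222  0.0561] yaw 2.8984 q6 -1.63 tilt [ 0.0029 -0.0008] shift(u) [ 0.041 -0.001  0.309] turn(u) -0.012
```

Call:
move_arm(offset=[[0.01,0,0.1],[0,0,0.08],[0,0,0.05],[0,0,0.05],[0,0,0.04]], turn=[0,0,0,0,0], fingers=[5,5,5,5,5])

```text
time_s: 28.3
tcp_pos: [0.6302, -0.1219, 0.0436]
tcp_rot: [0.381, 3.118, -0.001]
wrist_force: [-5.2, 1.7, 17.4]
gripper_width: 0.0187
grip_force: 41.1
```

Call:
move_arm(offset=[[0,0,0],[0,0,0]], turn=[0,0], fingers=[5,5])

```text
time_s: 28.5
tcp_pos: [0.6302, -0.1219, 0.0437]
tcp_rot: [0.381, 3.118, -0.001]
wrist_force: [-3.1, 0.2, 8.9]
gripper_width: 0.0186
grip_force: 40.6
```

Seated at the expected height. I'll release it, lift clear, and check all three stands with a top view.

Call:
move_arm(offset=[[0,0,0],[0,0,0],[0,0,0],[0,0,-0.3],[0,0,-0.8]], turn=[0,0,0,0,0], fingers=[30,45,85,85,85])

```text
time_s: 29.0
tcp_pos: [0.6279, -0.1211, 0.0835]
tcp_rot: [-0.381, -3.111, -0.002]
wrist_force: [-0.0, -0.4, 0.3]
gripper_width: 0.0842
grip_force: 0.0
```

Call:
move_arm(offset=[[0,0,-1],[0,0,-1],[0,0,-1],[0.9,0,-0.3],[0.9,0,0]], turn=[0,0,0,0,0], fingers=[85,85,85,85,85])

```text
time_s: 29.5
tcp_pos: [0.5619, -0.1049, 0.2214]
tcp_rot: [0.381, 3.111, -0.002]
wrist_force: [-0.3, -0.5, 0.0]
gripper_width: 0.085
grip_force: 0.0
```

Call:
move_arm(offset=[[0.9,0,0],[0.9,0,0],[0.9,0,0],[0,0,0],[0,0,0]], turn=[0,0,0,0,0], fingers=[85,85,85,85,85])

```text
time_s: 30.0
tcp_pos: [0.4555, -0.0783, 0.2188]
tcp_rot: [0.382, 3.116, -0.001]
wrist_force: [-0.2, 0.9, -0.3]
gripper_width: 0.085
grip_force: 0.0
```

```bash
python3 - <<'E'
from h import *
im=eyes.capture("top")[:,:,::-1]; print(telemetry.sense()["tcp_pos"])
c=[cv2.convertScaleAbs(cv2.resize(im[y:y+70,x:x+70],(350,350),interpolation=cv2.INTER_CUBIC),alpha=1.6) for x,y in((150,215),(245,128),(331,147))]
c.append(cv2.resize(im[100:320,130:480],(350,350)))
cv2.imwrite("pics/end.png",cv2.resize(np.vstack([np.hstack(c[:2]),np.hstack(c[2:])]),(600,600)))
E
```

```text
[ 0.45644679 -0.07861063  0.21872181]
```

View pics/end.png

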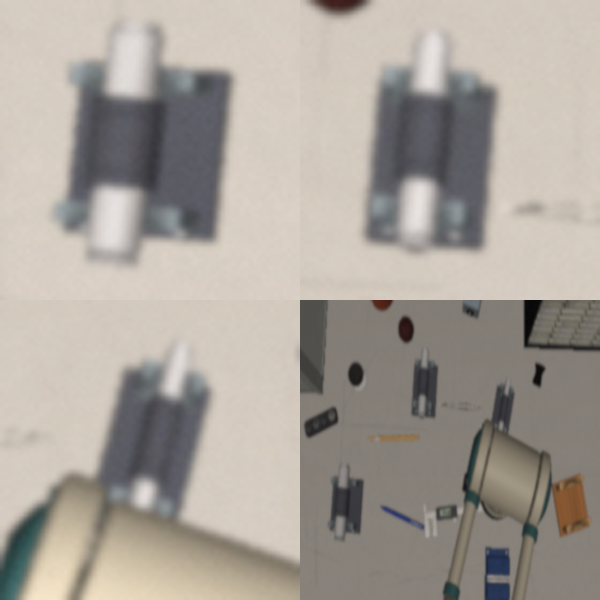

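The large, medium and small spindles each lie in line on their own stand, collar between the jaws. The jar and caliper look unmoved, and the arm is clear.

```bash
python3 -c "
from bench import env
print(env.hand_in())"
```

```text
the job is handed in; nothing more can be done
None
```

All three spindles now lie in the vees of their own stands with collars between the jaws; the jar and caliper look unmoved, and I handed the job in at about 30 s (no verdict came back).

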